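# Record a pointing demonstration at a microsurgery practice bench

### The job

Record a short demonstration for a trainee: press the record button and let it go; then point straight down at the pivot screw of the ring-handled scissors in the tray, fingertips a few centimetres or less above it, for two seconds; then point in the same way at the practice eye on the larger round plate for two seconds, and finish there, still pointing at it. Touch none of the instruments, eyes, plates, tray or other things on the bench (only the button and its box may be touched), and leave everything where it is.

Things in the scene. Friction and masses are not known exactly. Their poses are not given: they have to be found in the camera images.
- record (a joint): travel of the record button, m: 0 released, 0.006 fully down; a spring pushes it back (about 5 N fully down); it counts as pressed beyond 0.004
- record_top (a point): centre of the top face of the record button: a round grey button 28 mm across, facing up, the only button on the recorder
- recorder: recorder: fixed blue box 90 x 80 x 40 mm with the record button in its top, near the far side of the work. Origin: centre of its underside
- tray: instrument tray: fixed blue open tray 180 (x) x 170 (y) mm, walls 22 mm high; three steel instruments lie in it side by side, about 45 mm apart, in any order, lengthways along the tray's x. Origin: centre of its underside
- scissors: steel scissors, about 125 mm long and 7 mm high, the only instrument with two finger rings. Loose, 40 g. Blades to its +x, rings to its -x; origin: under the pivot screw
- pivot (a point): top of the scissors' pivot screw (10 mm across), where the blades cross, about 50 mm from the blade tips; the point to be pointed at
- plate_large: the larger round white stage plate, 110 mm across, 12 mm high, fixed; an eye stands on it. Origin: centre of its underside
- plate_small: the smaller round white stage plate, 70 mm across, 12 mm high, fixed; another eye stands on it. Origin: centre of its underside
- eye_large: the eye on the larger plate; practice eye: white dome 25 mm high on a round foot 34 mm across, with a black 12 mm disc on top; all three practice eyes look the same. Loose, 30 g. Origin: centre of its underside
- eye_top (a point): top of the eye on the larger plate, on its axis, 25 mm above its underside; the point to be pointed at
- eye_small: bystander: the eye on the smaller plate; practice eye: white dome 25 mm high on a round foot 34 mm across, with a black 12 mm disc on top; all three practice eyes look the same. Loose, 30 g. Origin: centre of its underside
- eye_bench: bystander: the eye standing on the bench itself; practice eye: white dome 25 mm high on a round foot 34 mm across, with a black 12 mm disc on top; all three practice eyes look the same. Loose, 30 g. Origin: centre of its underside
- forceps: bystander: steel spring forceps in the tray, 125 mm long, 6 mm high, two slim arms joined at one end. Origin: underside, near the middle
- knife: bystander: straight steel knife handle in the tray, 120 mm long, 7 mm high, a single bar. Origin: underside, near the middle
- dropper: bystander: dropper bottle, 36 mm across, 75 mm high. Origin: centre of its underside
- memory_stick: bystander: black and steel memory stick, 60 x 18 x 9 mm. Origin: underside, near the middle
- scope_handle: bystander: black ophthalmoscope handle lying on the bench at the left, 190 x 34 x 30 mm. Origin: underside, near the middle

How it is judged:
By the outcome, as a careful person would: the job done as asked, in the order asked, and still so for the second after the job is handed in, with the robot touching nothing.
It also fails if it takes over 50 s, if anything falls off the work surface, if the arm or the gripper's body presses on something with over 40 N, if the wrist force passes 120 N, or if a joint passes its speed limit or range.

### The arm

A 7-joint arm with a two-finger parallel gripper is mounted at the origin on the work surface. World frame = base frame: x ahead of the robot, y to its left, z up, the work surface at z = 0. Lengths are in m, angles in rad, forces in N, time in s.
With the tool pointing down it reaches from about 0.425 to 0.925 m from the base axis. Payload 6.8 kg.
Tool frame: the origin (TCP) lies between the finger pads, 19 mm behind the fingertips; this is the grasp point; z points along the fingers, y is the line along which they close (so a half turn about z gives the same grasp; the last joint's range is limited). The gripper opens to 85 mm and grips with 20 to 120 N. Pads are 22 mm wide; open, the fingers measure 114 mm over their backs; the gripper's body (76 mm by 85 mm) begins 54 mm behind the grasp point. The pads swing forward as they close: fully open they stand 13 mm farther back than shut.
Start: joints at [1.096, 0.477, 0.022, 1.555, -0.011, 1.109, -0.083], TCP at [0.242, -0.63, 0.25] pointing down, gripper open.
Joint ranges: [-2.96, 2.96], [-0.34, 2.1], [-1.41, 1.46], [0.24, 2.44], [-1.37, 4.51], [0.17, 1.92], [-2.96, 2.96]. Speed limits (rad/s): [2.39, 2.39, 3.14, 3.14, 3.14, 3.14, 3.14].

### API

Orientations are given as a unit quaternion [w, x, y, z].
In Python, from station import get_obs, cams, job gives the robot as it stands.
- The arm moves only by the tool arm_command, never from a script. Its argument "rows" is a list that holds one entry, the list of rows, each a list of 5 numbers: the finger opening in mm, from 0 to 85.4, then the shift along the world's x, y, z in units of 60 mm (1.0 is 60 mm), then the turn about the world's z in units of 0.08 rad (1.0 is 0.08 rad). In form: [[[grip, x, y, z, turn], ...]]. A call has exactly 10 rows; each row shifts and turns the commanded pose from where the row before left it; what a row does not reach is not made up. A row lasts 1/8 s, in which the tool goes at most 62.5 mm and 10.7 degrees, less where a joint would pass 70% of its speed; a pose out of reach is approached as far as the arm can. A call with a number of a shift or a turn outside -1 to 1 is refused whole. A call with a gripper value outside its range is refused whole. The fingers move at their own pace and stop on an object; "newtons" is the grip in N (left out, the last holds). Time passes only in rows, so rows that do not move let the fingers close, or fill a call up. It gives the time, the measured TCP pose, the force, the opening and the grip force at its end, in the units of the state.
- get_obs(): the state, without advancing time (a new reading comes with each control period).
- cams.read_camera(name): name is "scene" or "top" or "wrist"; returns the picture (400x640x3 uint8, red, green, blue); there is no depth.
- cams.camera_params(name): a dict with "K" (3x3 intrinsics, pixels), "extrinsics" (4x4, takes a point from camera to world coordinates). Camera axes: x right, y down, z forward; pixel columns grow to the right and rows downward; lengths in m; the calibration is good to about 2 mm. A picture is of the moment at which its call begins: read the wrist's pose just before it. camera_params takes no time and is no camera call; for the wrist camera it gives the pose at the moment of the call.
- job.hand_in(): hands the job in; it is judged then, once.
The state is a dict: "t": time; "q": joint angles; "joint_vel": joint speeds; "joint_torque": joint torques, N m; "eef_pos": TCP position; "tool_rot": TCP orientation; "contact_force": force on the tool from outside, world axes, zero at the start; "torque": the same for the moment, N m; "gripper_width": opening from 0.0 (shut) to 1.0 (fully open); "grasp_force": force on a finger pad.
Only numpy, scipy, OpenCV 4.12 (cv2) and the standard library are available. Lean on these libraries where they do the work, as an engineer would, in place of code of your own. Each camera call takes 0.05 s, during which the arm holds its last target. There are 200 camera calls.

## Working session

There is one attempt and no reset: what is moved stays moved. The work goes in short steps, Python scripts to look and compute and a tool call to move; the robot and the scene stay as the last step left them, time stands still between calls to the robot, and variables do not carry over. Pictures are saved under pics/ and viewed, at most 10 in all, crops included, and the job is handed in when it is done.

Besides the shell and the picture viewer there is one more tool, called by a JSON object that holds its "op" and its "data", one argument or row to a line. arm_command: Moves the arm, as the interface text tells. Its arguments: {"type":"object","properties":{"rows":{"type":"array"},"newtons":{"type":"number"}},"required":["rows"]}

```bash
mkdir -p pics; cat > h.py <<'E'
import numpy as np, cv2
from station import get_obs, cams, job
def snap(n,f):
    P=cams.camera_params(n); im=cams.read_camera(n)
    cv2.imwrite('pics/'+f+'.png',im[:,:,::-1]); np.savez('pics/'+f+'.npz',K=P['K'],E=P['extrinsics']); return im
def ray(f,u,v,z):
    d=np.load('pics/'+f+'.npz');E=d['E'];r=E[:3,:3]@np.linalg.solve(d['K'],[u,v,1.]);o=E[:3,3]
    return (o+r*(z-o[2])/r[2]).round(4)
E
python3 - <<'E'
from h import *
for n in('top','scene'):
    snap(n,n+'1'); print(n,np.array(cams.camera_params(n)['extrinsics']).round(3).tolist())
o=get_obs();print(o['t'],o['eef_pos'],o['tool_rot'],o['gripper_width'])
E
```

```text
top [[0.028, -0.989, 0.142, 0.494], [-1.0, -0.027, 0.007, 0.047], [-0.003, -0.142, -0.99, 0.902], [0.0, 0.0, 0.0, 1.0]]
scene [[0.533, 0.683, -0.5, 1.137], [0.846, -0.427, 0.319, -0.278], [0.005, -0.593, -0.805, 0.938], [0.0, 0.0, 0.0, 1.0]]
0.1 [ 0.24188908 -0.62961976  0.24912993] [-8.09911489e-04  9.83226328e-01  1.82387733e-01 -2.15987841e-04] 1.001137736893943
```

View pics/top1.png

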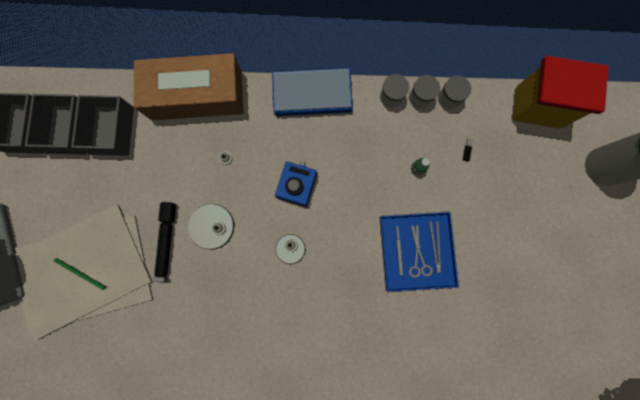

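View pics/scene1.png

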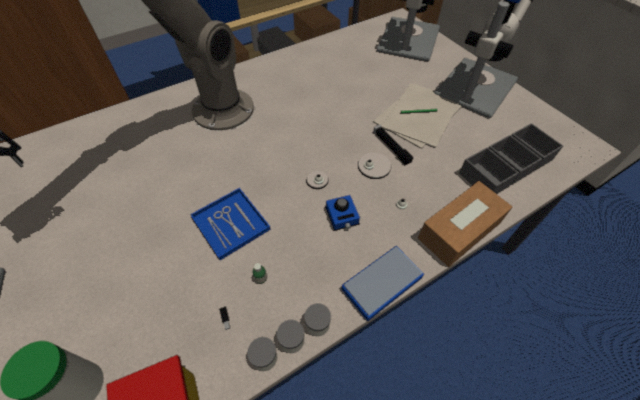

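The top view shows the button near (295,185) and the scissors in the middle of the tray, pivot near (418,246). The large plate is at (211,227), with its eye near (218,229). Next I'll measure these and look at enlarged crops.

```bash
python3 - <<'E'
from h import *
im=cv2.imread('pics/top1.png')
c=[cv2.resize(im[y-45:y+45,x-45:x+45],(400,400),interpolation=cv2.INTER_CUBIC) for x,y in((420,250),(295,185),(215,228))]
out=np.hstack(c);out=cv2.resize(out,(800,267));out=cv2.convertScaleAbs(out,alpha=1.6)
cv2.imwrite('pics/crop1.png',out)
print('button',ray('top1',295,185,.045),'pivot',ray('top1',418,246,.01),'eye',ray('top1',218,228,.037),'plate',ray('top1',211,227,.012),'tray',ray('top1',419,251,.02), 'small',ray('top1',290,249,.012),'benche',ray('top1',225,157,.02),'drop',ray('top1',423,163,.07),'handle',ray('top1',165,240,.03))
E
```

```text
button [0.6437 0.1124 0.045 ] pivot [ 0.5084 -0.1878  0.01  ] eye [0.537  0.2912 0.037 ] plate [0.5401 0.3154 0.012 ] tray [ 0.4965 -0.1875  0.02  ] small [0.4926 0.1211 0.012 ] benche [0.7137 0.2905 0.02  ] drop [ 0.6996 -0.1856  0.07  ] handle [0.5054 0.4171 0.03  ]
```

View pics/crop1.png

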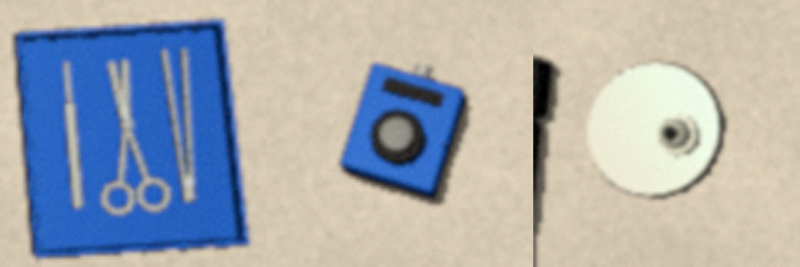

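The crop confirms the scissors (two rings) are in the middle, with the pivot at top-image (418.1,247.8). The button centre is at (294.2,184.5) and the black disc on the large plate's eye at (216.5,227.5). I'll pass over the tray first for a closer look.

{"op": "arm_command", "data": {
  "rows": [
    [[0,0.45,0.75,0,0],[0,0.45,0.75,0,0],[0,0.45,0.75,0,0],[0,0.45,0.75,0,0],[0,0.45,0.75,0,0],[0,0.45,0.75,0,0],[0,0.45,0.75,0,0],[0,0.45,0.75,0,0],[0,0.45,0.75,0,0],[0,0,0.5,0,0]]
  ]
}}

```text
t: 1.35
eef_pos: [0.4868, -0.1919, 0.2498]
tool_rot: [-0.0, 0.983, 0.184, 0.0]
contact_force: [0.1, -0.1, -0.1]
gripper_width: 0.002
grasp_force: 0.0
```

```bash
python3 - <<'E'
from h import *
o=get_obs();print(o['t'],o['eef_pos'],o['tool_rot'],o['gripper_width'],abs(o['joint_vel']).max())
snap('wrist','w1');print(np.load('pics/w1.npz')['E'].round(3))
E
```

```text
1.35 [ 0.48677391 -0.1919125   0.24979033] [-4.53254652e-04  9.82872214e-01  1.84287402e-01  3.97803323e-04] 0.002293291706950304 0.43035979238327493
[[ 0.361 -0.895 -0.261  0.552]
 [-0.932 -0.347 -0.1   -0.165]
 [-0.001  0.279 -0.96   0.374]
 [ 0.     0.     0.     1.   ]]
```

View pics/w1.png

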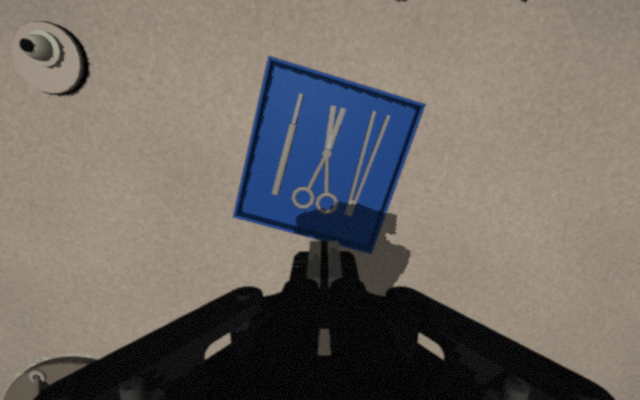

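The wrist view shows the scissors in the middle, with the pivot where the blades cross at about (327,153). The shut fingertips are near (325,245), and the small plate and its eye are at the upper left.

```bash
python3 - <<'E'
from h import *
print(ray('w1',327,153,.008),ray('top1',418.1,247.8,.008),'btn',ray('top1',294.2,184.5,.046),'eye',ray('top1',216.5,227.5,.037))
o=get_obs();print(o['t'],o['eef_pos'])
E
```

```text
[ 0.5053 -0.1865  0.008 ] [ 0.5042 -0.1886  0.008 ] btn [0.6447 0.1143 0.046 ] eye [0.538  0.2948 0.037 ]
1.4 [ 0.48606531 -0.18824528  0.24965456]
```

{"op": "arm_command", "data": {
  "rows": [
    [[0,0.33,0.63,-0.2,0],[0,0.33,0.63,-0.2,0],[0,0.33,0.63,-0.2,0],[0,0.33,0.63,-0.2,0],[0,0.33,0.63,-0.2,0],[0,0.33,0.63,-0.2,0],[0,0.33,0.63,-0.2,0],[0,0.33,0.63,-0.2,0],[0,0,0,0,0],[0,0,0,0,0]]
  ]
}}

```text
t: 2.65
eef_pos: [0.6431, 0.1064, 0.1535]
tool_rot: [0.0, 0.983, 0.182, -0.001]
contact_force: [-1.3, 0.3, -0.3]
gripper_width: 0.001
grasp_force: 0.0
```

```bash
python3 - <<'E'
from h import *
o=get_obs();print(o['t'],o['eef_pos'],abs(o['joint_vel']).max())
snap('wrist','w2')
E
```

```text
2.65 [0.64313739 0.10642317 0.15347816] 0.018383917669560344
```

View pics/w2.png

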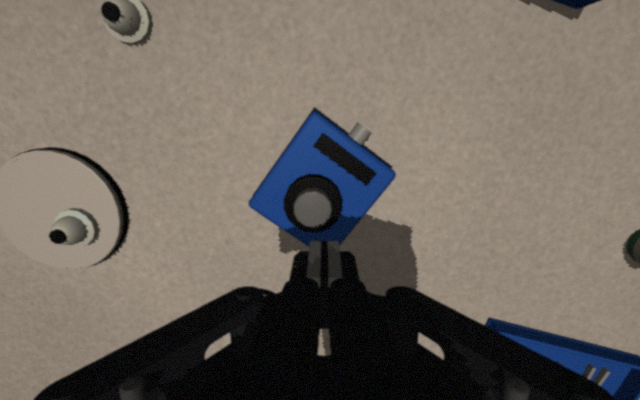

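The button centre is at (314,207). The large plate's eye disc is at (58,237), and the bench eye is at the upper left.

```bash
python3 - <<'E'
from h import *
for z in(.042,.046,.05,.054): print(z,ray('w2',314,207,z),ray('top1',294.2,184.5,z))
print('eye',ray('w2',58,237,.037))
E
```

```text
0.042 [0.6359 0.1136 0.042 ] [0.6454 0.1146 0.042 ]
0.046 [0.6372 0.1139 0.046 ] [0.6447 0.1143 0.046 ]
0.05 [0.6384 0.1142 0.05  ] [0.644 0.114 0.05 ]
0.054 [0.6396 0.1146 0.054 ] [0.6433 0.1137 0.054 ]
eye [0.537  0.2968 0.037 ]
```

{"op": "arm_command", "data": {
  "rows": [
    [[0,-0.03,0.13,-0.2,0],[0,0,0,-0.2,0],[0,0,0,-0.2,0],[0,0,0,-0.2,0],[0,0,0,-0.2,0],[0,0,0,-0.15,0],[0,0,0,-0.05,0],[0,0,0,-0.05,0],[0,0,0,0,0],[0,0,0,0,0]]
  ]
}}

```text
t: 3.95
eef_pos: [0.6417, 0.1151, 0.0794]
tool_rot: [0.0, 0.983, 0.182, 0.0]
contact_force: [-1.6, 0.2, 2.3]
gripper_width: -0.0
grasp_force: 1.1
```

{"op": "arm_command", "data": {
  "rows": [
    [[0,0,0,-0.05,0],[0,0,0,0,0],[0,0,0,0,0],[0,0,0,0,0],[0,0,0,0,0],[0,0,0,0,0],[0,0,0,0,0],[0,0,0,0,0],[0,0,0,0,0],[0,0,0,0,0]]
  ]
}}

```text
t: 5.2
eef_pos: [0.642, 0.1152, 0.0761]
tool_rot: [-0.0, 0.983, 0.182, 0.0]
contact_force: [0.8, 0.4, 3.8]
gripper_width: -0.001
grasp_force: 2.0
```

```bash
python3 - <<'E'
from h import *
o=get_obs();print(o['t'],o['eef_pos'],o['contact_force'])
im=snap('wrist','w3'); cv2.imwrite('pics/w3c.png',cv2.resize(im[150:300,220:420,::-1],(800,600)))
E
```

```text
5.2 [0.64196034 0.11515594 0.07614187] [0.77978635 0.43342983 3.82237651]
```

View pics/w3c.png

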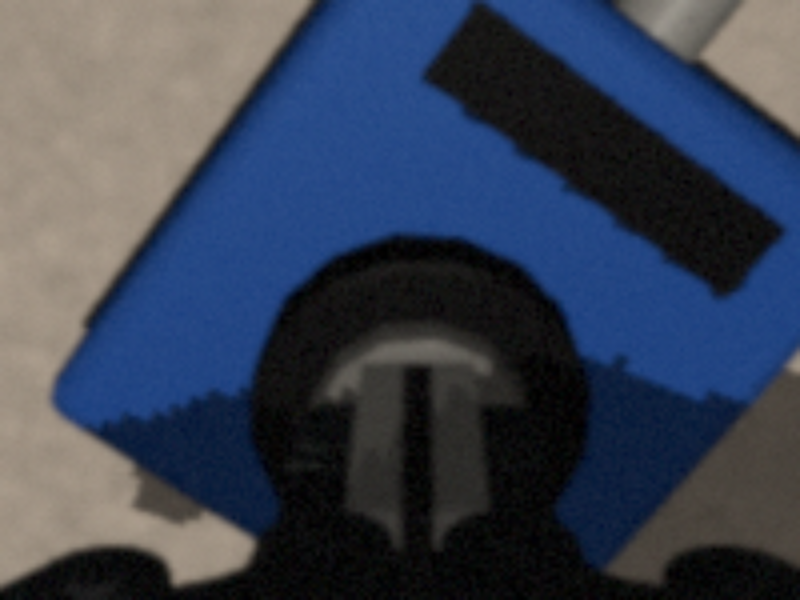

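The fingers are on the button (3.8 N, with the top of the button at about 0.061 m). I'll push a bit further.

{"op": "arm_command", "data": {
  "rows": [
    [[0,0,0,-0.03,0],[0,0,0,0,0],[0,0,0,0,0],[0,0,0,0,0],[0,0,0,0,0],[0,0,0,0,0],[0,0,0,0,0],[0,0,0,0,0],[0,0,0,0,0],[0,0,0,0,0]]
  ]
}}

```text
t: 6.5
eef_pos: [0.642, 0.1152, 0.0748]
tool_rot: [0.0, 0.983, 0.182, 0.0]
contact_force: [-0.8, -0.0, 8.8]
gripper_width: 0.001
grasp_force: 4.2
```

{"op": "arm_command", "data": {
  "rows": [
    [[0,0,0,-0.03,0],[0,0,0,0,0],[0,0,0,0,0],[0,0,0,0,0],[0,0,0,0.1,0],[0,0,0,0.2,0],[0,0,0,0.4,0],[0,0,0,0.4,0],[0,0,0,0.4,0],[0,0,0,0,0]]
  ]
}}

```text
t: 7.75
eef_pos: [0.6423, 0.1153, 0.164]
tool_rot: [-0.0, 0.983, 0.182, 0.001]
contact_force: [-0.6, -0.5, -0.4]
gripper_width: -0.0
grasp_force: 0.0
```

```bash
python3 - <<'E'
from h import *
o=get_obs();print(o['t'],o['eef_pos'],o['contact_force']);print((np.array([.505,-.1875,0.15])-o['eef_pos'])/.06)
E
```

```text
7.75 [0.64228775 0.11526415 0.16397419] [-0.61074262 -0.51078665 -0.35343634]
[-2.28812923 -5.04606911 -0.23290315]
```

{"op": "arm_command", "data": {
  "rows": [
    [[0,-0.28,-0.63,0,0],[0,-0.28,-0.63,0,0],[0,-0.28,-0.63,0,0],[0,-0.28,-0.63,0,0],[0,-0.28,-0.63,0,0],[0,-0.28,-0.63,0,0],[0,-0.28,-0.63,0,0],[0,-0.28,-0.63,0,0],[0,-0.05,0,-0.2,0],[0,0,0,0,0]]
  ]
}}

```text
t: 9.0
eef_pos: [0.5029, -0.1864, 0.1486]
tool_rot: [-0.001, 0.983, 0.182, -0.002]
contact_force: [0.0, 0.4, 0.2]
gripper_width: 0.003
grasp_force: 0.0
```

```bash
python3 - <<'E'
from h import *
o=get_obs();print(o['t'],o['eef_pos'])
im=snap('wrist','w4')
cv2.imwrite('pics/w4c.png',cv2.resize(im[50:300,160:480,::-1],(768,600)))
E
```

```text
9.0 [ 0.50287216 -0.18638258  0.1486375 ]
```

View pics/w4c.png

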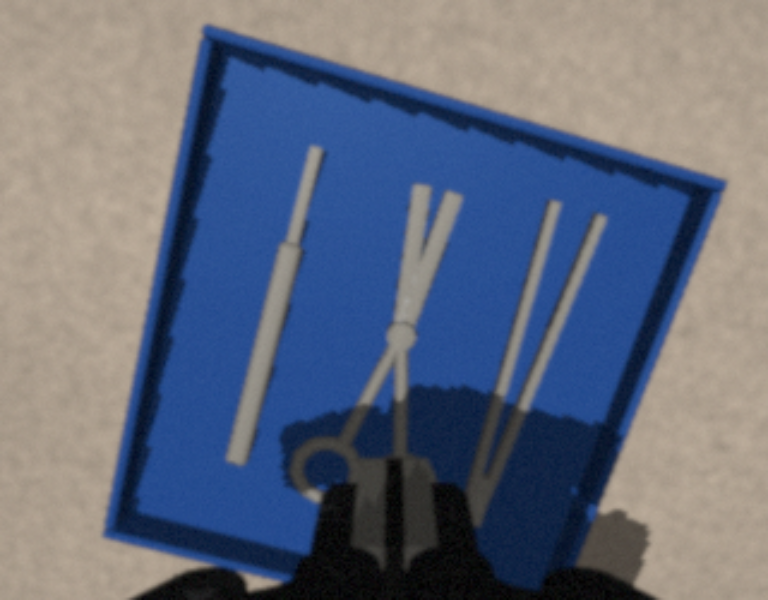

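The pivot screw is clear at crop (401,337), which is wrist pixel (327.1,190.4).

```bash
python3 - <<'E'
from h import *
p=ray('w4',327.1,190.4,.010);o=get_obs()['eef_pos'];print(p,o,(p-o)/.06)
E
```

```text
[ 0.5046 -0.1863  0.01  ] [ 0.50383622 -0.18584686  0.14935239] [ 0.01272958 -0.00755234 -2.32253985]
```

{"op": "arm_command", "data": {
  "rows": [
    [[0,0.02,-0.01,-0.3,0],[0,0,0,-0.3,0],[0,0,0,-0.3,0],[0,0,0,-0.3,0],[0,0,0,-0.3,0],[0,0,0,-0.15,0],[0,0,0,-0.05,0],[0,0,0,0,0],[0,0,0,0,0],[0,0,0,0,0]]
  ]
}}

```text
t: 10.3
eef_pos: [0.5058, -0.188, 0.0489]
tool_rot: [0.0, 0.983, 0.182, 0.0]
contact_force: [-0.2, 0.1, 0.2]
gripper_width: 0.004
grasp_force: 0.0
```

{"op": "arm_command", "data": {
  "rows": [
    [[0,0,0,0,0],[0,0,0,0,0],[0,0,0,0,0],[0,0,0,0,0],[0,0,0,0,0],[0,0,0,0,0],[0,0,0,0,0],[0,0,0,0,0],[0,0,0,0,0],[0,0,0,0,0]]
  ]
}}

```text
t: 11.55
eef_pos: [0.5055, -0.1879, 0.0484]
tool_rot: [0.0, 0.983, 0.182, 0.0]
contact_force: [0.6, -0.1, 0.4]
gripper_width: 0.004
grasp_force: 0.0
```

{"op": "arm_command", "data": {
  "rows": [
    [[0,0,0,0,0],[0,0,0,0,0],[0,0,0,0,0],[0,0,0,0,0],[0,0,0,0,0],[0,0,0,0,0],[0,0,0,0,0],[0,0,0,0,0],[0,0,0,0,0],[0,0,0,0,0]]
  ]
}}

```text
t: 12.8
eef_pos: [0.5055, -0.1879, 0.0484]
tool_rot: [-0.0, 0.983, 0.182, 0.0]
contact_force: [0.2, -0.1, 0.1]
gripper_width: 0.006
grasp_force: 0.0
```

{"op": "arm_command", "data": {
  "rows": [
    [[0,0,0,0,0],[0,0,0,0.4,0],[0,0,0,0.5,0],[0,0,0,0.5,0],[0,0,0,0.5,0],[0,0.04,0.6,0.1,0],[0,0.04,0.6,0,0],[0,0.04,0.6,0,0],[0,0.04,0.6,0,0],[0,0.04,0.6,0,0]]
  ]
}}

```text
t: 14.05
eef_pos: [0.5174, -0.0068, 0.1685]
tool_rot: [0.0, 0.983, 0.182, 0.0]
contact_force: [-0.2, 0.0, -0.2]
gripper_width: -0.004
grasp_force: 0.0
```

{"op": "arm_command", "data": {
  "rows": [
    [[0,0.04,0.6,0,0],[0,0.04,0.6,0,0],[0,0.04,0.6,0,0],[0,0.04,0.6,0,0],[0,0.04,0.6,0,0],[0,0.04,0.6,0,0],[0,0.04,0.6,0,0],[0,0.05,0.8,0,0],[0,0,0,0,0],[0,0,0,0,0]]
  ]
}}

```text
t: 15.3
eef_pos: [0.5371, 0.2914, 0.168]
tool_rot: [0.0, 0.983, 0.182, -0.0]
contact_force: [-0.0, -0.2, -0.4]
gripper_width: -0.005
grasp_force: 0.0
```

```bash
python3 - <<'E'
from h import *
o=get_obs();print(o['t'],o['eef_pos'])
im=snap('wrist','w5')
cv2.imwrite('pics/w5c.png',cv2.resize(im[50:300,160:480,::-1],(768,600)))
E
```

```text
15.3 [0.53714302 0.29138976 0.1680091 ]
```

View pics/w5c.png

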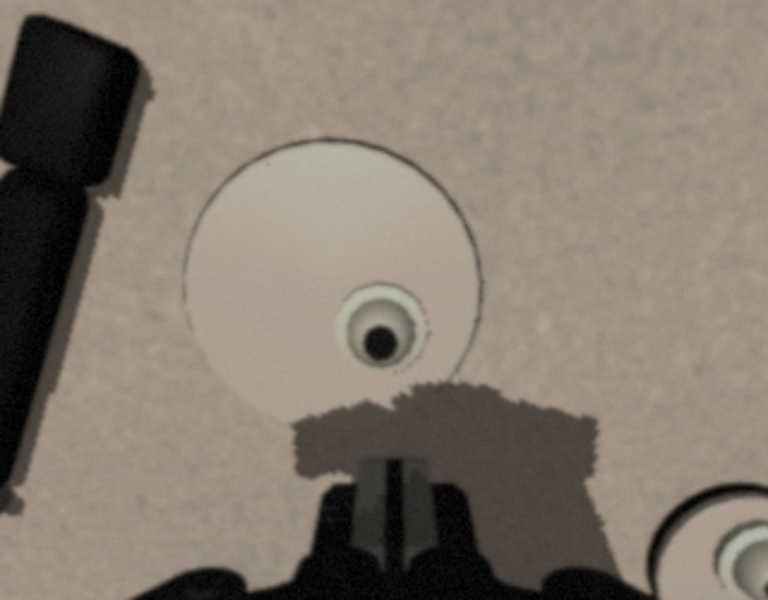

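The eye disc is at crop (380,343), which is wrist pixel (318.3,192.9). The handle is off to the left and the small plate's eye is at the lower right.

```bash
python3 - <<'E'
from h import *
p=ray('w5',318.3,192.9,.037);o=get_obs()['eef_pos'];print(p,o,(p-o)/.06)
E
```

```text
[0.5366 0.2979 0.037 ] [0.53741969 0.29055049 0.16805852] [-0.01366146  0.12249188 -2.18430859]
```

{"op": "arm_command", "data": {
  "rows": [
    [[0,-0.01,0.11,-0.3,0],[0,0,0,-0.3,0],[0,0,0,-0.3,0],[0,0,0,-0.3,0],[0,0,0,-0.2,0],[0,0,0,-0.1,0],[0,0,0,-0.05,0],[0,0,0,0,0],[0,0,0,0,0],[0,0,0,0,0]]
  ]
}}

```text
t: 16.6
eef_pos: [0.5369, 0.2988, 0.0758]
tool_rot: [-0.0, 0.983, 0.182, 0.0]
contact_force: [0.2, -0.9, -0.4]
gripper_width: 0.002
grasp_force: 0.0
```

{"op": "arm_command", "data": {
  "rows": [
    [[0,0,0,0,0],[0,0,0,0,0],[0,0,0,0,0],[0,0,0,0,0],[0,0,0,0,0],[0,0,0,0,0],[0,0,0,0,0],[0,0,0,0,0],[0,0,0,0,0],[0,0,0,0,0]]
  ]
}}

```text
t: 17.85
eef_pos: [0.5367, 0.2987, 0.0754]
tool_rot: [-0.0, 0.983, 0.182, 0.0]
contact_force: [-0.4, 0.0, -0.2]
gripper_width: -0.003
grasp_force: 0.0
```

{"op": "arm_command", "data": {
  "rows": [
    [[0,0,0,0,0],[0,0,0,0,0],[0,0,0,0,0],[0,0,0,0,0],[0,0,0,0,0],[0,0,0,0,0],[0,0,0,0,0],[0,0,0,0,0],[0,0,0,0,0],[0,0,0,0,0]]
  ]
}}

```text
t: 19.1
eef_pos: [0.5367, 0.2987, 0.0754]
tool_rot: [0.0, 0.983, 0.182, 0.0]
contact_force: [0.0, 0.6, -0.1]
gripper_width: -0.001
grasp_force: 0.0
```

```bash
python3 - <<'E'
from h import *
o=get_obs();print(o['t'],o['eef_pos'],o['contact_force'])
im=snap('wrist','w6')
cv2.imwrite('pics/w6c.png',cv2.resize(im[50:300,160:480,::-1],(768,600)))
E
```

```text
19.1 [0.53669756 0.2986638  0.07542422] [ 0.04396281  0.57602568 -0.08300614]
```

View pics/w6c.png

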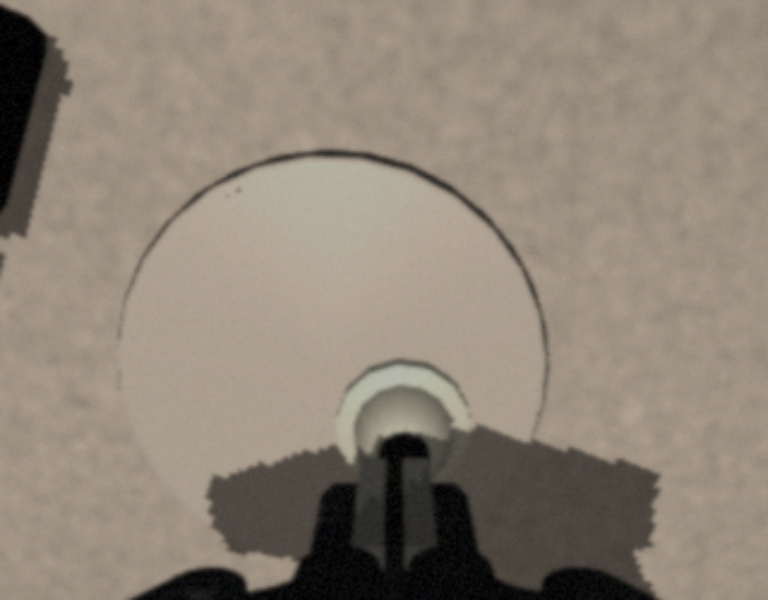

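The fingertips are over the disc, about 2 mm off to the side and clear of the eye. They have held there for 2.5 s.

```bash
python3 -c "
from station import job
print(job.hand_in())"
```

```text
the job is handed in; nothing more can be done
None
```

I pressed and released the record button, then pointed at the scissors' pivot screw and at the eye on the larger plate for about 2.5 s each. The job was handed in at about 19 s, still pointing at the eye; each point was within about 2 mm sideways and 18–20 mm above, and I saw no sign of touching anything but the button.

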